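# Work the seized lid bolt free

## Robot

A 6-joint arm with a two-finger parallel gripper is mounted at the origin on the work surface; the furniture and walls round the work are solid. World frame = base frame: x ahead of the robot, y to its left, z up, the work surface at z = 0. Lengths are in m, angles in degrees, forces in N, time in s.
With the tool pointing down it reaches from about 0.325 to 0.85 m from the base axis. Payload 15.5 kg.
Tool frame: the origin (TCP) lies at the very end of the fingers, on their centre line; the grasp point (between the pads) lies arm.grip_depth behind it (arm.grip_depth is the distance from the TCP to the grasp point, in m); z points along the fingers, y is the line along which they close (so a half turn about z gives the same grasp; the last joint's range is limited). The gripper opens to 91 mm and grips with 3 to 60 N. Pads are 32 mm wide; open, the fingers measure 118 mm over their backs; the gripper's body (76 mm by 178 mm) begins 60 mm behind the grasp point.
Start: joints at [60.361, 28.281, 77.091, -0, 74.628, -5.472], TCP at [0.256, 0.57, 0.214] pointing down, gripper open.
Joint ranges: [-166.48, 166.48], [-47.26, 123.95], [12.59, 153.08], [-70.14, 250.14], [6.76, 159.57], [-176.63, 176.63]. Speed limits (degrees/s): [108.29, 108.29, 147.25, 172.46, 172.46, 172.46].

## Interface

Orientations are given as a 3x3 rotation matrix whose columns are the frame's x, y, z axes.
In Python, from rig import arm gives the robot as it stands. Calls block until the motion is done:
- arm.move_to(position, orientation): joint-space move of the TCP to a pose.
- arm.move_l(position, orientation=None, feed=0.15): straight line of the TCP; orientation=None keeps the orientation; feed is the mean speed in m/s.
- arm.move_joints(angles): joint-space move.
- arm.grip(opening): finger opening in m; the grip force is fixed at half the most; returns when the fingers have stopped.
- arm.sleep(seconds).
- arm.solve_ik(position, orientation): joint angles nearest the present ones, or None.
- arm.snapshot(name): name is "scene" or "top"; returns the picture (420x560x3 uint8, red, green, blue); there is no depth.
- arm.get_calibration(name): a dict with "intrinsics" (3x3 intrinsics, pixels), "cam_to_world" (4x4, takes a point from camera to world coordinates). Camera axes: x right, y down, z forward; pixel columns grow to the right and rows downward; lengths in m; the calibration is good to about 2 mm. A picture is of the moment at which its call begins. get_calibration takes no time and is no camera call.
A pose or a line that the arm cannot do raises arm.Unreachable and nothing moves.
- arm.sign_off(): hands the job in; it is judged then, once.
Readings, each from a call of its own:
- arm.current_t(): time.
- arm.current_joint_positions(): joint angles.
- arm.current_dq(): joint speeds.
- arm.current_tau(): joint torques, N m.
- arm.current_ee_pos(): TCP position.
- arm.current_tool_rot(): TCP orientation.
- arm.current_force(): force on the tool from outside, world axes, zero at the start.
- arm.current_torque(): the same for the moment, N m.
- arm.current_width(): finger opening in m.
- arm.current_grasp_force(): force on a finger pad.
Only numpy, scipy, OpenCV 4.12 (cv2) and the standard library are available. Lean on these libraries where they do the work, as an engineer would, in place of code of your own. Each camera call takes 0.05 s, during which the arm holds its last target. There are 200 camera calls.

## Task

The low wooden chest on the table is kept shut by one of the two iron barrel bolts on its lid: the other is already drawn, but this one is rusted stiff and still sits in its keeper. Work it free with back-and-forth strokes of its knob: pull until it binds, push it fully home, and pull again, which brings it a little farther each time, until it runs; then leave it fully drawn. Leave the other bolt drawn, as it is.

Things in the scene. Friction and masses are not known exactly. Their poses are not given: they have to be found in the camera images.
- seized_bolt (a joint): Travel of the seized bolt, m: 0 = home, 0.045 = fully drawn (stop); starts at 0 to 0.004. Stays where left. Needs about 5 N, and 10 N over the last 8 mm before it binds or is home. First pull binds at 0.020 (more force is no help); once pushed back to 0, the next pull binds at 0.032; once pushed to 0 again, the third runs to 0.045. A stroke short of its stop gains little or nothing.
- seized_knob (a point): Centre of the grip of the seized bolt's upright round iron knob, moves with the bolt. Knob 20 mm in diameter, straight from 18 mm below to 10 mm above this point, domed top 17 mm above it. 52 mm above the lid, 137 mm above the table; free room all round down to 20 mm below it (staples). The seized bolt's rod bridges the seam to the front rail; its knob is the one nearer the robot side.
- seized_plate: Fixed 48 mm wide iron plate under the seized bolt; origin on the chest's lid (85 mm above the table) below the bolt's line. x = direction in which the bolt is drawn (level, roughly away from the robot), z up. Knob at x = -35 mm when home, +10 mm when drawn, y = 0. The chest is fixed, 240 mm deep along x, 368 mm wide, flat-topped.
- drawn_bolt (a joint): Travel of the other bolt, same make, m: starts drawn at 0.041 to 0.045 and is to stay so. It lies parallel to the seized bolt, 150 to 210 mm to its left or right.

How it is judged (in metres and radians):
On the way, in this order (a step that is already met when the one before it is completed fails the run):
1. the seized bolt is pulled out until it binds the first time (value of joint seized_bolt above 0.014 m).
2. it is pushed back home (value of joint seized_bolt below 0.006 m).
3. it is pulled out farther, until it binds again (value of joint seized_bolt above 0.026 m).
4. it is pushed back home once more (value of joint seized_bolt below 0.006 m).
At the end, for the whole second after the job is handed in: The seized bolt is drawn at least 36 of its 45 mm, and the other bolt is still drawn at least 34 mm (value of joint seized_bolt above 0.036 m and value of joint drawn_bolt above 0.034 m); the robot touches nothing.
It fails at once if the bolt that was already drawn is pushed shut by more than about 10 mm (value of joint drawn_bolt below 0.03 m).
It also fails if it takes over 42 s, if anything falls off the work surface, if the arm or the gripper's body presses on something with over 40 N, if the wrist force passes 120 N, or if a joint passes its speed limit or range.

## Working session

There is one attempt and no reset: what is moved stays moved. The work goes in short steps, each a Python script; the robot and the scene stay as the last script left them, time stands still between calls to the robot, and variables do not carry over. Pictures are saved under pics/ and viewed, at most 10 in all, crops included, and the job is handed in when it is done.

```bash
mkdir -p pics; python3 - <<'E'
from rig import arm
import cv2,numpy as np
for n in("scene","top"):
    im=arm.snapshot(n); cv2.imwrite(f"pics/{n}0.png",im[...,::-1])
    c=arm.get_calibration(n); print(n,np.round(c["intrinsics"],1).tolist(),np.round(c["cam_to_world"],3).tolist())
print(arm.grip_depth,arm.current_t(),arm.current_width(),arm.current_tool_rot())
E
```

```text
scene [[402.1, 0.0, 281.2], [0.0, 402.1, 208.1], [0.0, 0.0, 1.0]] [[0.856, -0.365, 0.367, 0.216], [-0.518, -0.591, 0.618, -0.566], [-0.009, -0.719, -0.695, 0.759], [0.0, 0.0, 0.0, 1.0]]
top [[389.7, 0.0, 281.0], [0.0, 389.7, 209.7], [0.0, 0.0, 1.0]] [[0.001, -0.983, 0.183, 0.36], [-1.0, -0.003, -0.008, -0.025], [0.008, -0.183, -0.983, 0.999], [0.0, 0.0, 0.0, 1.0]]
0.0188 0.1 0.09090712353950954 [[-9.12354079e-01  4.09401745e-01 -4.94908743e-04]
 [ 4.09402034e-01  9.12353661e-01 -8.78007503e-04]
 [ 9.20739999e-05 -1.00367037e-03 -9.99999492e-01]]
```

View pics/scene0.png

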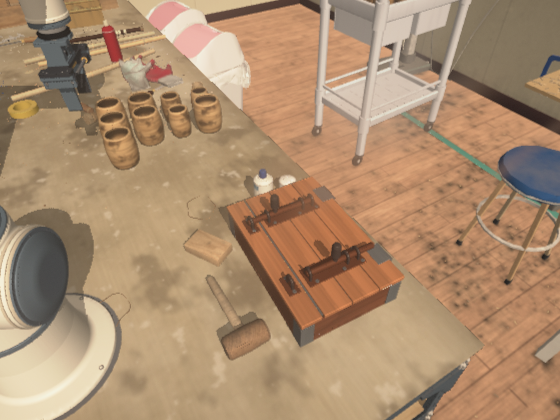

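View pics/top0.png

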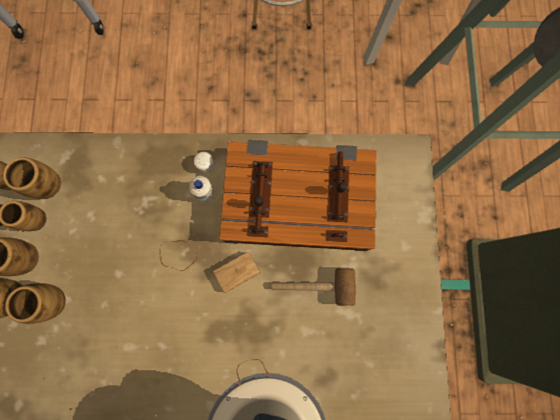

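The seized bolt is the left one: in the top view its knob is near (258,202) and its rod crosses the seam. The drawn bolt is at the right, with its knob near (341,187). I'll zoom in on both.

```bash
python3 - <<'E'
import cv2,numpy as np
t=cv2.imread("pics/top0.png")[135:255,215:385]; s=cv2.imread("pics/scene0.png")[175:315,225:405]
f=lambda a,k:cv2.resize(a,None,fx=k,fy=k,interpolation=cv2.INTER_CUBIC)
a=f(t,4);cv2.imwrite("pics/topc.png",a)
cv2.imwrite("pics/scenec.png",f(s,4))
E
```

```text
(no output)
```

View pics/topc.png

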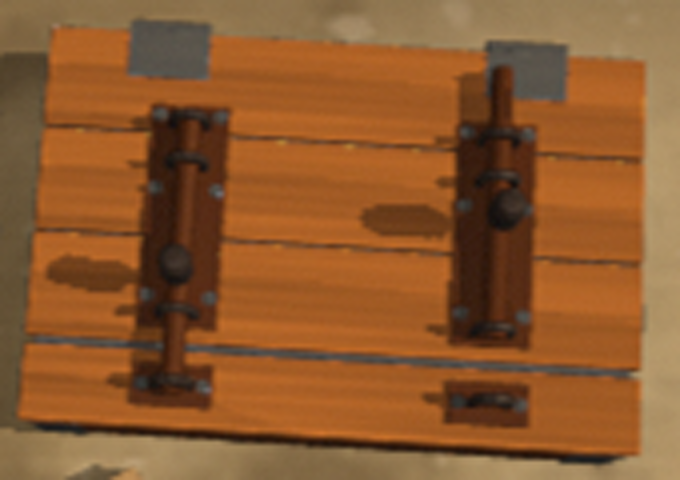

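View pics/scenec.png

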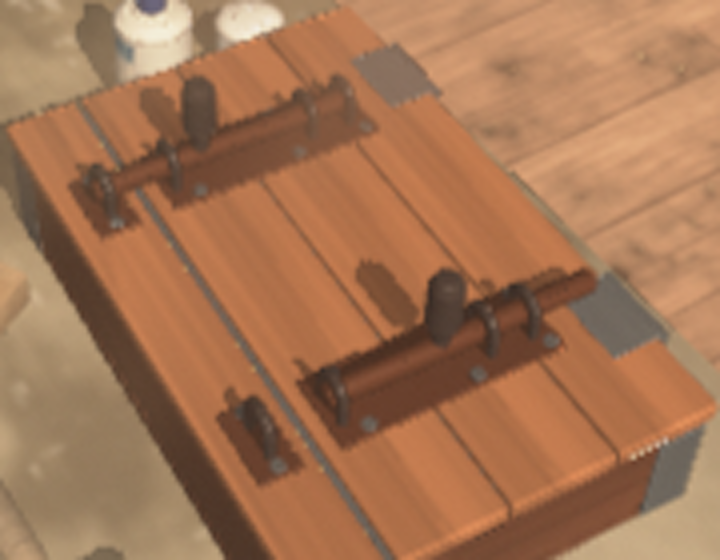

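Top crop: the seized knob's dome is at about (175,263), and its plate corners are (152,106), (229,110), (217,329) and (140,325). Scene crop: the knob's centre is near (200,112).

```bash
cat > h.py <<'E'
from rig import arm
import numpy as np
def ray(n,uv):
    c=arm.get_calibration(n);K=c["intrinsics"];T=np.array(c["cam_to_world"])
    d=T[:3,:3]@np.linalg.solve(K,[uv[0],uv[1],1]); return T[:3,3],d
def onplane(n,uv,z):
    o,d=ray(n,uv); return o+d*(z-o[2])/d[2]
E
python3 - <<'E'
from h import *
up=lambda p,o:((np.array(p)+.5)/4-.5+np.array(o))
T=lambda p:up(p,(215,135)); S=lambda p:up(p,(225,175))
print("knob top view",onplane("top",T((175,263)),.147),"scene",onplane("scene",S((200,112)),.137))
P=[onplane("top",T(p),.088) for p in((152,106),(229,110),(217,329),(140,325))]
P=np.array(P);print(P.round(4))
ax=(P[0]+P[1]-P[2]-P[3]); ax/=np.linalg.norm(ax);print("axis",ax,"angle",np.degrees(np.arctan2(ax[1],ax[0])))
seam=[onplane("top",T(p),.085) for p in((30,339),(635,371))];s=seam[0]-seam[1];print("seam perp",np.degrees(np.arctan2(-s[0],s[1])))
k=onplane("scene",S((200,112)),.137);yaw=np.arctan2(ax[1],ax[0])
for a in(yaw,yaw+np.pi):
    y=np.array([np.cos(a),np.sin(a),0]);z=np.array([0,0,-1.]);R=np.c_[np.cross(y,z),y,z]
    print(arm.solve_ik(k+[0,0,.05],R))
E
```

```text
knob top view [0.53994198 0.01863404 0.147     ] scene [0.5401921 0.0106261 0.137    ]
[[ 0.65    0.0368  0.088 ]
 [ 0.6476 -0.0101  0.088 ]
 [ 0.5125 -0.0037  0.088 ]
 [ 0.5148  0.0419  0.088 ]]
axis [ 0.99909183 -0.04260881  0.        ] angle -2.442044182571753
seam perp -2.923638009469484
[-5.20625534e+00  2.31943771e+01  9.10791422e+01 -2.54444375e-14
  6.57264808e+01 -2.76421115e+00]
None
```

```bash
cat >> h.py <<'E'
a=np.radians(-2.7); ux=np.array([np.cos(a),np.sin(a),0]); z=np.array([0,0,-1.])
R=np.c_[np.cross(ux,z),ux,z]; K0=np.array([.540,.0175,0])
E
python3 - <<'E'
from h import *
import cv2
arm.move_to(K0+[0,0,.20],R)
arm.move_l(K0+[0,0,.165],R,feed=.1)
s=arm.snapshot("scene")[170:320,220:420]; t=arm.snapshot("top")[130:280,200:400]
cv2.imwrite("pics/above.png",cv2.resize(np.vstack([s,t]),None,fx=2,fy=2,interpolation=cv2.INTER_CUBIC)[...,::-1])
print(arm.current_t(),arm.current_ee_pos(),arm.current_force())
E
```

```text
2.925 [0.54044214 0.01761871 0.16564223] [-0.0750909  -0.09946441 -0.29986548]
```

View pics/above.png

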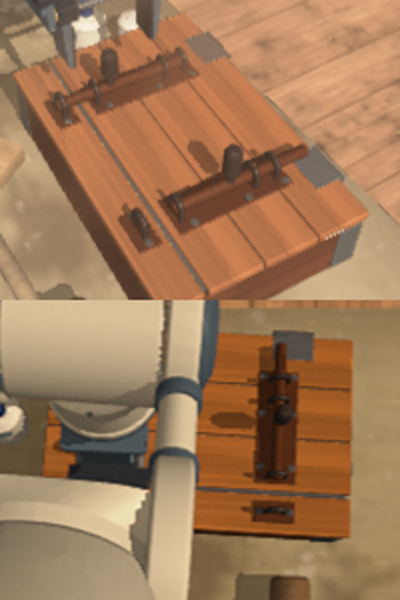

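The fingertips straddle the knob: in the crop the tips are at about (70,68) and (150,42), and the knob top is at about (110,50). I'll go down with a force check, grip, and make the first pull.

```bash
cat >> h.py <<'E'
def fx(): return float(arm.current_force()@ux)
def stroke(sign,fast,maxd,lim=22,p0=None):
    """move sign*fast quickly, then 2 mm steps until the reaction along the bolt exceeds lim"""
    p=np.array(arm.current_ee_pos()) if p0 is None else p0; d=fast; f=0
    if fast>0: arm.move_l(p+sign*ux*d,R,feed=.05); f=fx()
    while abs(f)<lim and d<maxd:
        d+=.002; arm.move_l(p+sign*ux*d,R,feed=.03); f=fx()
    q=arm.current_ee_pos(); print(f"stroke {sign} d={d*1e3:.1f} s={(q-K0)@ux*1e3:.1f}mm f={f:.1f} w={arm.current_width()*1e3:.1f} gf={arm.current_grasp_force():.1f} t={arm.current_t():.2f}",flush=True)
    return abs(f)>=lim
E
python3 - <<'E'
from h import *
arm.move_l(K0+[0,0,.1225],R,feed=.08)
f=arm.current_force();print("down",f,arm.current_ee_pos())
if abs(f[2])<8:
    arm.grip(0.0); print("w",arm.current_width(),"F",arm.current_force(),arm.current_t())
    stroke(1,.010,.028)
E
```

```text
down [-1.08888637  0.55696168  0.02904154] [0.54017806 0.01750633 0.1227156 ]
w 0.01885293112058329 F [ 9.0766201  -0.04020068 -7.17927204] 4.7083
stroke 1 d=26.0 s=23.0mm f=-27.5 w=19.0 gf=30.0 t=7.09
```

```bash
python3 - <<'E'
from h import *
stroke(-1,.014,.034)
E
```

```text
stroke -1 d=26.0 s=1.3mm f=24.6 w=19.2 gf=30.0 t=9.12
```

Travel between the stops was 21.7 mm, against about 20 mm expected, so the bolt is home. Next is the second cycle.

```bash
python3 - <<'E'
from h import *
if stroke(1,.026,.044) and (arm.current_ee_pos()-K0)@ux>.030:
    stroke(-1,.026,.046)
E
```

```text
stroke 1 d=38.0 s=34.9mm f=-25.3 w=18.9 gf=30.0 t=11.38
stroke -1 d=38.0 s=1.3mm f=25.0 w=19.5 gf=30.0 t=13.63
```

The second bind came 33.6 mm out and the bolt is home again. Now the final pull, then release and retreat.

```bash
python3 - <<'E'
from h import *
import cv2
stroke(1,.038,.056)
q=np.array(arm.current_ee_pos())
if (q-K0)@ux>.043:
    arm.move_l(q-ux*.0015,R,feed=.03)   # relax the load
    arm.grip(.06); arm.move_l(q+[0,0,.09],R,feed=.1)
    arm.move_to(np.array([.35,.40,.28]),R); arm.sleep(.3)
    for n,r in(("top",np.s_[135:255,215:385]),):
        cv2.imwrite("pics/end.png",cv2.resize(arm.snapshot(n)[r],None,fx=4,fy=4)[...,::-1])
print(arm.current_t(),arm.current_force())
E
```

```text
stroke 1 d=50.0 s=47.0mm f=-24.1 w=19.1 gf=30.0 t=16.13
20.3167 [-0.09507442 -0.45060326  0.56440698]
```

View pics/end.png

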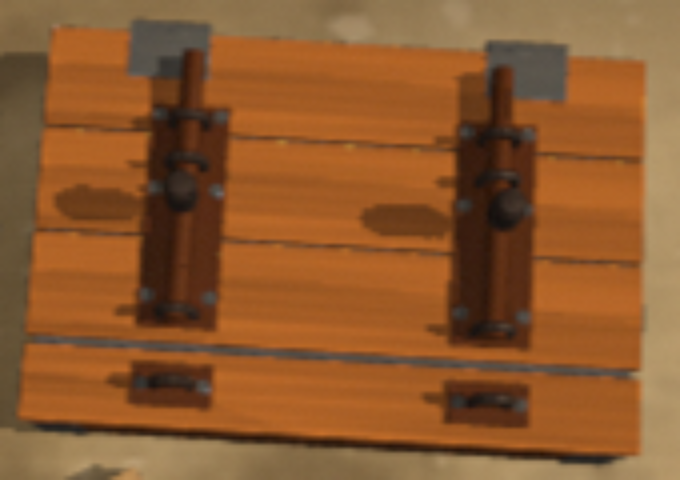

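Both bolts are drawn: the knobs are at (181,190) and (508,208), and both rods are clear of their keepers. The arm is clear of everything.

```bash
python3 -c "
from rig import arm
print(arm.sign_off())"
```

```text
the job is handed in; nothing more can be done
None
```

The seized bolt was worked free in three pulls and left fully drawn, the other bolt is still drawn, and the job was handed in at about 20 s of the 42 s allowed; no verdict was returned.

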